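# Close and lock the lens display case

## Task

Close up the display case: with the fingertips, gently push the sliding glass door by its chrome finger pull until it is fully shut, then press the brass lock plunger all the way in so the case is locked, and draw back. Keep off the glass, do not press the black case-light switch, and leave the lens, the filter case and the two tripod plates where they are.

Things in the scene. Friction and masses are not known exactly. Their poses are not given: they have to be found in the camera images.
- case: Fixed glass display case, 360 (x) x 560 (y) mm, chrome edges, yaw up to 9 degrees. Origin: centre of its underside, on the counter; z up. Heights above the counter: floor 24 mm, fixed pane and top rails 140, track lips (154 mm either side of the long centre line) and the end stop at +y 154. The +y half of the top has the sliding door, the -y half the fixed pane (folding camera and caps sealed below).
- case_glass: The case's fixed glass: the 6 mm top pane over the -y half (its top 140 mm above the counter) and the upright glass walls. Origin and axes as case. Not to be touched.
- door_glass: The sliding door's glass, 272 (x) x 215 (y) mm, top 148 mm above the counter, in chrome rails whose tops are at 150 mm. Origin: middle of the door's underside, 142 mm above the counter; axes as case. The pane spans y = -118 to +97 mm, then comes the leading chrome rail to y = +137 mm (300 mm long along x). Not to be touched.
- door (a joint): How far the sliding door stands open, m: 0 = fully shut against the end stop, which is hard, up to 0.16. It closes towards the case's +y and opens towards -y, above the fixed pane. It slides with about 2.5 N of friction and stays where it is left; the door weighs 1.5 kg.
- pull: The door's chrome finger pull: an upright flange on the leading rail, 90 mm long (x), 8 mm thick (y), 24 mm high (150 to 174 mm above the counter), on a 98 x 18 x 2 mm foot. Origin: middle of its foot; axes as case. Push its -y face towards +y to shut the door. The rail reaches 7 mm behind that face; beyond is glass, 2 mm lower.
- pull_top (a point): Middle of the top edge of the finger pull, 174 mm above the counter; axes as case.
- lock: The door's plunger lock with its brass plunger: a chrome barrel 26 mm across and 5 mm high on the middle of the door's leading rail, 125 mm from the middle of the pull along the case's -x (and 8.5 mm further towards +y). It travels with the door. Origin at the centre of the barrel's foot, 150 mm above the counter.
- plunger_top (a point): Centre of the top face of the round brass lock plunger, 18 mm across with a dark key slot. It stands 15 mm above the rail (165 mm above the counter) when out and 7 mm (157 mm) when pressed in.
- plunger (a joint): How far the lock plunger is pressed in, m: 0 = out (unlocked), 0.008 = all the way in (locked). Moves straight down; takes about 5 N and stays where it is pushed. It throws the bolt, so it may go in only when the door is shut.
- light_switch (a joint): Travel of the case-light switch, m: 0 = not pressed, 0.003 = fully pressed; springs back.
- light_switch_top (a point): Centre of the top of the case-light switch: a black push button 14 mm across in a green ring on the case's top rail at the -x, +y corner, its top 146 mm above the counter. Not to be pressed.
- lens: Silver prime lens standing on its mount on the case floor, in the half under the sliding door: 67 mm across, 60 mm high. Origin at the centre of its underside. Leave it alone.
- filter_case: Flat orange plastic filter case, 78 x 78 x 16 mm, lying on the case floor in the half under the sliding door. Origin at the centre of its underside. Leave it alone.
- plate_a: Stainless tripod quick-release plate, 50 x 38 x 10 mm with two black rubber strips, lying on the far -y end of the fixed top pane. Origin at the centre of its underside. Leave it alone.
- plate_b: A second plate like plate_a, also on the -y end of the fixed pane. Leave it alone.

How it is judged:
On the way, in this order (a step that is already met when the one before it is completed fails the run):
1. the door is pushed fully shut, the lock still out (value of joint door below 0.005 m and value of joint plunger below 0.003 m), for 0.2 s.
2. the lock plunger is pressed in, the door still shut (value of joint plunger above 0.006 m and value of joint door below 0.005 m), for 0.2 s.
At the end, for the whole second after the job is handed in: The door stands within 5 mm of fully shut, the lock plunger is at least 6 of its 8 mm in, the light switch is not pressed, and lens, filter case and both plates are within 10 mm of where they started (all of step 2 and value of joint light_switch below 0.0015 m and distance of each of lens, filter_case, plate_a, plate_b from where it was at the start of the episode below 0.01 m); the robot touches nothing.
It fails at once if the lock was pressed in while the door was still open (value of joint plunger above 0.003 m and value of joint door above 0.008 m).
It fails at once if the glass was touched (over 0.5 N) (contact force between any of the fingers, the arm and door_glass above 0.5 N or contact force between any of the fingers, the arm and case_glass above 0.5 N).
It fails at once if not gentle: the pull or the lock was pushed harder than 60 N, or the door slammed (over 0.3 m/s) (velocity of joint door below -0.3 m/s or contact force between the fingers and pull above 60 N or contact force between the fingers and lock above 60 N).
It fails at once if the case-light switch was pressed (value of joint light_switch above 0.0015 m).
It fails at once if the lens, the filter case or a tripod plate was moved or lifted (distance of any of lens, filter_case, plate_a, plate_b from where it was at the start of the episode above 0.01 m).
It also fails if it takes over 40 s, if anything falls off the work surface, if the arm or the gripper's body presses on something with over 40 N, if the wrist force passes 120 N, or if a joint passes its speed limit or range.

## Robot

A 6-joint arm with a two-finger parallel gripper is mounted at the origin on the work surface. World frame = base frame: x ahead of the robot, y to its left, z up, the work surface at z = 0. Lengths are in m, angles in rad, forces in N, time in s.
With the tool pointing down it reaches from about 0.3 to 0.75 m from the base axis. Payload 8.5 kg.
Tool frame: the origin (TCP) lies at the centre of the arm's flange, where the gripper is bolted on; the fingertips stand 173 mm ahead of it and the grasp point (between the pads) lies 155 mm ahead of it; x points along the fingers, z is the direction in which the jaws open and shut, and the axes are right-handed (so a half turn about x gives the same grasp; the last joint's range is limited). The gripper opens to 85 mm and grips with 20 to 120 N. Pads are 22 mm wide; open, the fingers measure 114 mm over their backs; the gripper's body (76 mm by 85 mm) begins 54 mm behind the grasp point. The pads swing forward as they close: fully open they stand 13 mm farther back than shut.
Start: joints at [0.985, 0.381, 1.297, -0, 1.464, -0.215], TCP at [0.199, 0.513, 0.405] pointing down, gripper open.
Joint ranges: [-3.11, 3.11], [-0.89, 2.33], [0.22, 2.48], [-1.42, 4.56], [0.17, 2.85], [-2.88, 2.88]. Speed limits (rad/s): [2.39, 2.39, 3.14, 3.14, 3.14, 3.14].

## Interface

Orientations are given as a 3x3 rotation matrix whose columns are the frame's x, y, z axes.
In Python, from station import ctrl gives the robot as it stands.
- The arm moves only by the shell command python3 -m handwheel 'ROWS'. ROWS is a JSON object of lists of equal length, an entry for each row: "xyz": the shift along the tool's x, y, z in mm, a list of three; "spin": the turn about the tool's x in degrees; "grip": the gripper command: -1 is fully open, 1 is shut, values between are in proportion. In form: {"xyz": [[dx, dy, dz], ...], "spin": [spin, ...], "grip": [grip, ...]}. A call has 1 to 8 rows; each row is the pose to reach, as a shift and turn from the pose measured when the call began, along the tool's axes at that moment; what a row does not reach only later rows make up. A row lasts 1/10 s, in which the tool goes at most 50 mm and 8.59 degrees, less where a joint would pass 70% of its speed; a pose out of reach is approached as far as the arm can. A call with a gripper value outside its range is refused whole. The fingers move at their own pace and stop on an object; the grip force is fixed at half the most. Time passes only in rows, so rows that repeat a pose let the fingers close. It gives the time, the measured TCP pose, the force and the opening at its end, in the units of the state.
- ctrl.sense(): the state, without advancing time (a new reading comes with each control period).
- ctrl.get_image(name): name is "scene" or "top" or "wrist"; returns a dict with "pixels" (400x640x3 uint8, red, green, blue), "fx", "fy", "cx", "cy" (pixels), "R" (3x3) and "t" (3): a world point X has camera coordinates R X + t; the wrist camera has in their place "hand_eye" (4x4, takes a point from camera to tool coordinates, whose origin is the TCP and whose axes are the tool frame's). Camera axes: x right, y down, z forward; pixel columns grow to the right and rows downward; lengths in m; the calibration is good to about 2 mm. A picture is of the moment at which its call begins: read the wrist's pose just before it. There is no depth.
- ctrl.job_done(): hands the job in, once; it reports no verdict.
The state is a dict: "time_s": time; "joints": joint angles; "joint_velocities": joint speeds; "tau": joint torques, N m; "eef_pos": TCP position; "tool_rot": TCP orientation; "force": force on the tool from outside, world axes, zero at the start; "torque": the same for the moment, N m; "width": finger opening in m.
Only numpy, scipy, OpenCV 4.12 (cv2) and the standard library are available. Lean on these libraries where they do the work, as an engineer would, in place of code of your own. Each camera call takes 0.05 s, during which the arm holds its last target.

## Working session

There is one attempt and no reset: what is moved stays moved. The work goes in short steps, Python scripts to look and compute and a shell command to move; the robot and the scene stay as the last step left them, time stands still between calls to the robot, and variables do not carry over. Pictures are saved under pics/ and viewed, and the job is handed in when it is done.

```bash
mkdir -p pics; cat > h.py <<'E'
import numpy as np, cv2
from station import ctrl
def snap(n,fn):
    s=ctrl.sense(); d=ctrl.get_image(n)
    cv2.imwrite('pics/'+fn,np.ascontiguousarray(d['pixels'][:,:,::-1]))
    K=np.array([[d['fx'],0,d['cx']],[0,d['fy'],d['cy']],[0,0,1]])
    if 'hand_eye' in d:
        T=np.eye(4);T[:3,:3]=s['tool_rot'];T[:3,3]=s['eef_pos'];C=T@np.array(d['hand_eye'])
        R=C[:3,:3].T;t=-R@C[:3,3]
    else: R=np.array(d['R']);t=np.array(d['t'])
    np.savez('pics/'+fn+'.npz',K=K,R=R,t=t)
    return d['pixels'],K,R,t
def cast(fn,u,v,z):
    d=np.load('pics/'+fn+'.npz');K,R,t=d['K'],d['R'],d['t']
    c=-R.T@t; r=R.T@np.linalg.inv(K)@[u,v,1]
    return c+r*(z-c[2])/r[2]
def proj(fn,X):
    d=np.load('pics/'+fn+'.npz');p=d['K']@(d['R']@np.array(X)+d['t']);return p[:2]/p[2]
E
python3 - <<'E'
from h import *
s=ctrl.sense();print(s)
for n in('scene','top','wrist'): 
    _,K,R,t=snap(n,n+'0.png'); print(n,K[0,0],-R.T@t)
E
```

```text
{'time_s': 0.0, 'joints': array([ 9.84694085e-01,  3.81208893e-01,  1.29828105e+00,  1.28264518e-05,
        1.46360672e+00, -2.15270225e-01]), 'joint_velocities': array([ 0.00039771,  0.00014042, -0.00076622, -0.00123077, -0.00132553,
       -0.0010469 ]), 'tau': array([ 4.43133104e-04, -4.48471498e+01, -2.31278658e+01, -1.76070212e-04,
        4.81158044e-03,  7.04167775e-06]), 'eef_pos': array([0.19927444, 0.51257994, 0.40409782]), 'tool_rot': array([[-8.42516782e-04, -9.32025512e-01,  3.62391689e-01],
       [-1.24593732e-03,  3.62392514e-01,  9.32024739e-01],
       [-9.99998869e-01,  3.33729155e-04, -1.46656714e-03]]), 'force': array([-0.5668236 , -0.01294222, -0.28918516]), 'torque': array([ 0.02155485,  0.04046763, -0.0392253 ]), 'width': 0.08568973980094412}
scene 417.5384866717679 [ 0.92333692 -0.16755959  0.80774912]
top 379.24910978570625 [ 0.37758422 -0.0106742   0.9355008 ]
wrist 290.5933301971818 [0.1358189  0.53657903 0.37345815]
```

View pics/top0.png

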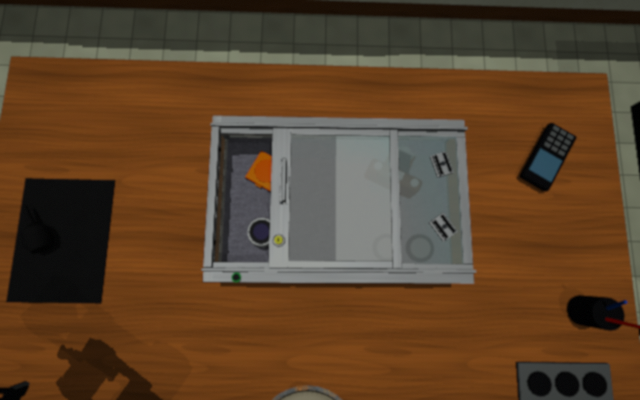

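View pics/scene0.png

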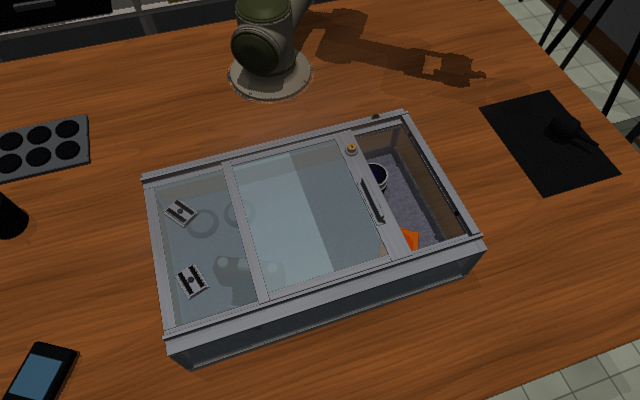

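View pics/wrist0.png

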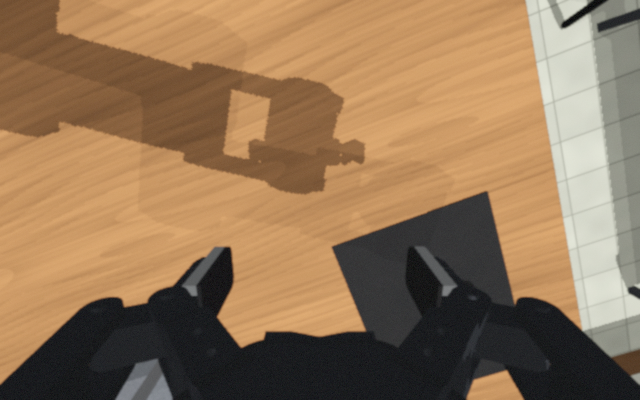

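The top view has the plunger at about (278,240), the pull at about (283,180) and the switch at (236,277). The door is open. I'll refine these with masks next.

```bash
python3 - <<'E'
from h import *
a=cv2.imread('pics/top0.png')[105:295,195:345]; cv2.imwrite('pics/tz.png',cv2.resize(a,None,fx=4,fy=3.1,interpolation=cv2.INTER_CUBIC) if 0 else cv2.resize(a,None,fx=3.1,fy=3.1,interpolation=cv2.INTER_CUBIC))
a=cv2.imread('pics/scene0.png')[95:260,320:500]; cv2.imwrite('pics/sz.png',cv2.resize(a,None,fx=3.5,fy=3.5,interpolation=cv2.INTER_CUBIC))
for f in('top0.png','scene0.png'):
    im=cv2.imread('pics/'+f);h=cv2.cvtColor(im,cv2.COLOR_BGR2HSV)
    for nm,lo,hi,z in(('brass',(20,110,90),(35,255,255),.163),('green',(45,100,30),(90,255,255),.143)):
        m=cv2.inRange(h,lo,hi);n,l,st,c=cv2.connectedComponentsWithStats(m)
        for i in range(1,n):
            if st[i,4]>5 and 200<c[i][0]<480: print(f,nm,st[i],c[i].round(1),cast(f,*c[i],z).round(4))
E
```

```text
top0.png brass [274 236   9   8  51] [278.1 239.4] [0.4447 0.0632 0.163 ]
top0.png green [232 272   9  11  54] [236.1 277.1] [0.3678 0.1476 0.143 ]
```

View pics/tz.png

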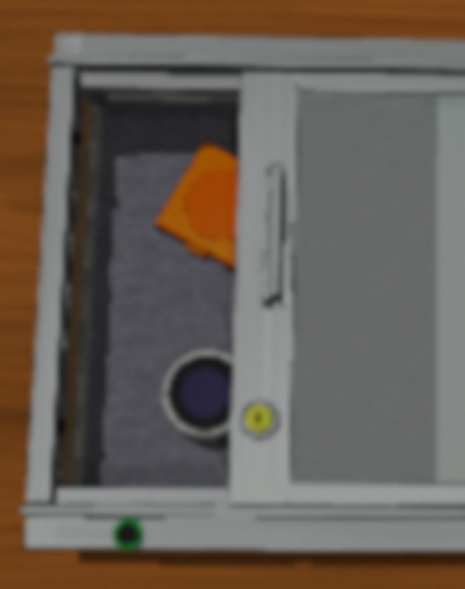

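View pics/sz.png

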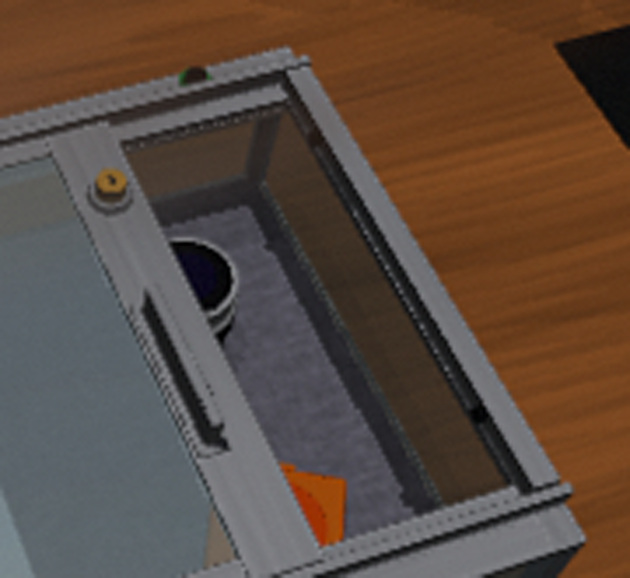

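```bash
python3 - <<'E'
from h import *
f='top0.png'
T=lambda u,v:(195+u/3.1-.3,105+v/3.1-.3)
def c(u,v,z): return cast(f,*T(u,v),z)
for nm,a,b,z in(('lead edge',(242,75),(230,500),.15),('rear edge of rail',(297,85),(288,480),.15),('stop in',(77,70),(50,500),.154),('-x outer rail',(25,548),(465,548),.14),('lip',(22,510),(465,513),.154),('pulltop',(280,165),(275,300),.174)):
    A=c(*a,z);B=c(*b,z);d=A-B;print(nm,A.round(4),B.round(4),np.degrees(np.arctan2(d[1],d[0])).round(2))
# edge fit: line via gradient columns for the leading edge and rear edge
g=cv2.cvtColor(cv2.imread('pics/top0.png'),cv2.COLOR_BGR2GRAY).astype(float)
def fit(lo,hi,rows,sign,z):
    P=[]
    for r in rows:
        gr=np.diff(g[r,lo:hi])*sign; k=gr.argmax()
        w=np.clip(gr[max(k-1,0):k+2],0,None); x=lo+max(k-1,0)+ (w*np.arange(len(w))).sum()/w.sum()+.5
        P.append(cast(f,x,r,z)[:2])
    P=np.array(P); 
    for _ in range(3):
        co=np.polyfit(P[:,0],P[:,1],1);e=P[:,1]-np.polyval(co,P[:,0]);P=P[abs(e)<max(2*np.median(abs(e)),.0005)]
    print(np.degrees(np.arctan(co[0])),co,np.std(e),len(P))
fit(265,277,range(135,262),1,.15)
fit(285,296,range(138,255),-1,.15)
# outer -x edge of bottom rail
im=cv2.imread('pics/top0.png');sat=cv2.cvtColor(im,cv2.COLOR_BGR2HSV)[:,:,1].astype(float)
P=[]
for u in range(245,465):
    d=np.diff(sat[275:292,u]);P.append(cast(f,u,275+d.argmax()+.5,.14)[:2])
P=np.array(P);co=np.polyfit(P[:,1],P[:,0],1);print('outer',np.degrees(np.arctan(co[0])),co)
P=[]
for u in range(225,460):
    d=np.diff(sat[108:130,u]);P.append(cast(f,u,108+d.argmin()+.5,.14)[:2])
P=np.array(P);co=np.polyfit(P[:,1],P[:,0],1);print('outer far',np.degrees(np.arctan(co[0])),co)
E
```

```text
lead edge [0.6859 0.0848 0.15  ] [0.3913 0.081  0.15  ] 0.74
rear edge of rail [0.6795 0.0461 0.15  ] [0.405  0.0434 0.15  ] 0.57
stop in [0.6849 0.1988 0.154 ] [0.3892 0.1975 0.154 ] 0.26
-x outer rail [0.3579 0.2155 0.14  ] [ 0.3625 -0.0749  0.14  ] 90.91
lip [0.3825 0.2152 0.154 ] [ 0.3854 -0.0736  0.154 ] 90.57
pulltop [0.6135 0.054  0.174 ] [0.5213 0.0541 0.174 ] -0.09
0.6917121832072348 [0.01207324 0.07781751] 0.0005330710821366607 122
0.7134582217830752 [0.01245284 0.03852442] 0.00036814010166917024 59
outer -0.7597079013733588 [-0.01326018  0.35755213]
outer far -0.6181138124850576 [-0.01078854  0.72096866]
```

```bash
python3 -m handwheel '{"xyz":[[0,-30,-19],[0,-68,-42],[0,-106,-66],[0,-144,-89],[0,-182,-113],[0,-220,-136],[0,-258,-160],[0,-290,-180]],"spin":[8,16,24,32,40,48,56,64],"grip":[1,1,1,1,1,1,1,1]}'; python3 - <<'E'
from h import *
s=ctrl.sense();p=s['eef_pos'];R=s['tool_rot'];print(p,R,s['width'],s['force'],s['time_s'])
print(R.T@(np.array([.57,.015,.40])-p)*1000, np.degrees(np.arctan2(R[1,2],R[0,2])))
E
```

```text
time_s: 0.95
eef_pos: [0.4053, 0.2378, 0.4043]
tool_rot: [[-0.001, -0.076, 0.997], [-0.001, 0.997, 0.076], [-1.0, -0.001, -0.001]]
force: [-0.1, 0.9, 0.6]
width: 0.0001
[0.40530898 0.23783589 0.40432715] [[-7.01461697e-04 -7.63813523e-02  9.97078431e-01]
 [-1.08059027e-03  9.97078152e-01  7.63805707e-02]
 [-9.99999170e-01 -1.02385520e-03 -7.81949078e-04]] 0.0001125098040709667 [-0.1256871   0.86946568  0.63956537] 0.95
[   4.45241649 -234.75968819  147.19291894] 4.380552093380006
```

```bash
python3 -m handwheel '{"xyz":[[0,-32,20],[0,-72,45],[0,-112,70],[0,-152,95],[0,-190,119],[0,-222,139],[0,-235,147],[0,-235,147]],"spin":[1,2,3.7,3.7,3.7,3.7,3.7,3.7],"grip":[1,1,1,1,1,1,1,1]}'; python3 - <<'E'
from h import *
s=ctrl.sense();print(s['eef_pos'],np.degrees(np.arctan2(s['tool_rot'][1,2],s['tool_rot'][0,2])))
a=[snap(n,n+'1.png')[0] for n in('wrist','scene','top')]
cv2.imwrite('pics/w1b.png',cv2.resize(cv2.imread('pics/scene1.png')[60:280,260:500],None,fx=2.6,fy=2.6,interpolation=cv2.INTER_CUBIC))
E
```

```text
time_s: 1.75
eef_pos: [0.5705, 0.0134, 0.4037]
tool_rot: [[-0.002, -0.01, 1.0], [-0.001, 1.0, 0.01], [-1.0, -0.001, -0.002]]
force: [-0.3, 0.5, 0.5]
width: -0.0001
[0.57054528 0.01341601 0.40368723] 0.5534888858348151
```

View pics/wrist1.png

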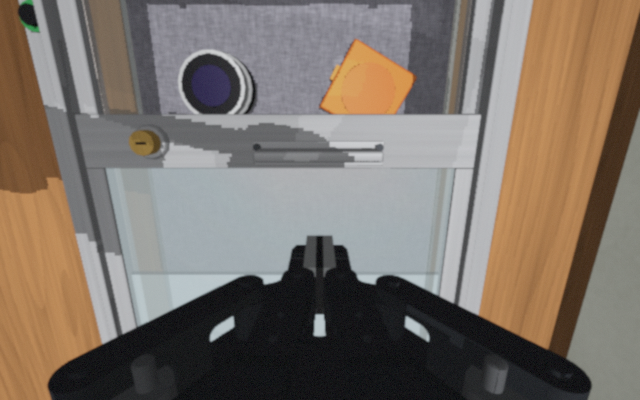

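View pics/w1b.png

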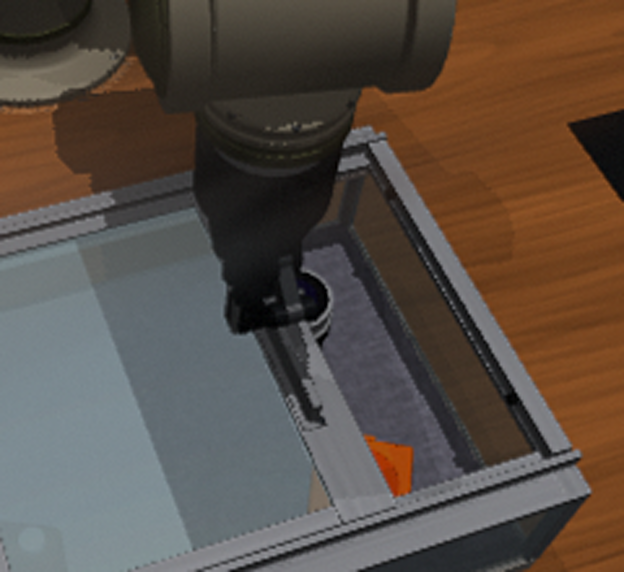

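```bash
python3 - <<'E'
from h import *
f='wrist1.png'
cv2.imwrite('pics/w1z.png',cv2.resize(cv2.imread('pics/'+f)[110:180,110:400],None,fx=2.7,fy=5,interpolation=cv2.INTER_CUBIC))
h=cv2.cvtColor(cv2.imread('pics/'+f),cv2.COLOR_BGR2HSV)
m=cv2.inRange(h,(12,110,60),(35,255,255));m[:, :120]=0;m[:,170:]=0;m[:120]=0;m[170:]=0
M=cv2.moments(m,True);u,v=M['m10']/M['m00'],M['m01']/M['m00'];print(u,v,M['m00'],cast(f,u,v,.164))
for n,u,v,z in(('pull L',253,150,.174),('pull R',384,150,.174),('rail front',280,113,.15),('rail rear',320,168,.15),('rail rear',120,168,.15),('rail rear',440,168,.15)): print(n,cast(f,u,v,z))
for X in ([.57,.0562,.174],[.57,.052,.174],[.57,.052,.15],[.57,.060,.174]):print(X,proj(f,X))
E
```

```text
144.09122203098107 142.24784853700515 581.0 [0.44610693 0.06385068 0.164     ]
pull L [0.52520076 0.06021122 0.174     ]
pull R [0.61401252 0.06107524 0.174     ]
rail front [0.54101742 0.08483931 0.15      ]
rail rear [0.57083473 0.04441559 0.15      ]
rail rear [0.41613018 0.04289307 0.15      ]
rail rear [0.66346964 0.04532726 0.15      ]
[0.57, 0.0562, 0.174] [318.99180466 156.5812838 ]
[0.57, 0.052, 0.174] [318.93420035 162.72415255]
[0.57, 0.052, 0.15] [319.01216814 158.1539029 ]
[0.57, 0.06, 0.174] [319.04449375 150.96256913]
```

View pics/w1z.png

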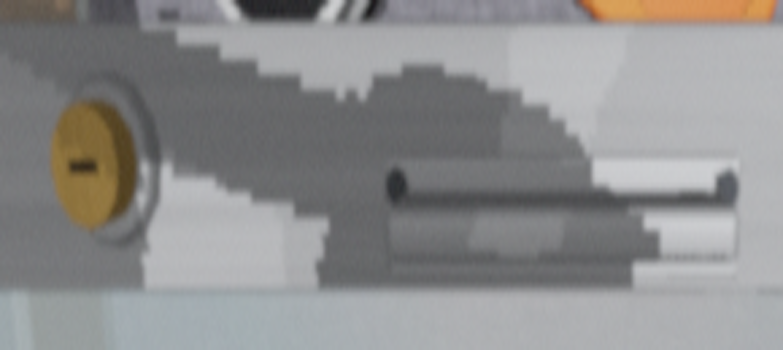

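The wrist view agrees with the top view to about 1 mm: plunger (144,142), pull top edge v≈151–162 and u 253–384. Next I'll lower the closed fingertips behind the pull.

```bash
python3 -m handwheel '{"xyz":[[20,0,0],[40,0,0],[55,0,0],[63,0,0],[67,0,0],[69,0,0],[69,0,0]],"spin":[0,0,0,0,0,0,0],"grip":[1,1,1,1,1,1,1]}'; python3 - <<'E'
from h import *
print(ctrl.sense()['eef_pos'])
snap('wrist','wrist2.png');snap('scene','scene2.png')
E
```

```text
time_s: 2.6
eef_pos: [0.569, 0.0161, 0.3359]
tool_rot: [[-0.0, -0.013, 1.0], [-0.001, 1.0, 0.013], [-1.0, -0.001, -0.0]]
force: [-0.8, -0.1, 0.2]
width: -0.0002
[0.56904487 0.0161135  0.33593615]
```

View pics/wrist2.png

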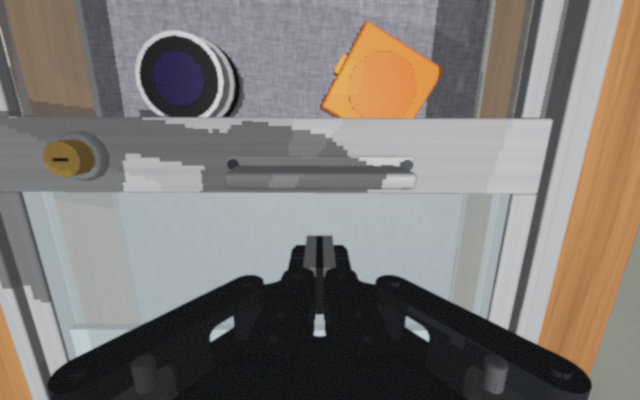

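Tips at (319,237), pull's rear edge at v≈189: still clear, about 25 mm to go. Pushing now, gently.

```bash
python3 -c "
from h import *
print(cast('wrist2.png',319,237,.163))"; python3 -m handwheel '{"xyz":[[0,6,0],[0,13,0],[0,19,0],[0,23,0],[0,27,0],[0,31,0],[0,35,0],[0,40,0]],"spin":[0,0,0,0,0,0,0,0],"grip":[1,1,1,1,1,1,1,1]}'; python3 - <<'E'
from h import *
print(ctrl.sense()['eef_pos'],ctrl.sense()['force'])
snap('wrist','wrist3.png')
E
```

```text
[0.56915168 0.02379788 0.163     ]
time_s: 3.5
eef_pos: [0.5686, 0.056, 0.3361]
tool_rot: [[-0.0, -0.013, 1.0], [-0.001, 1.0, 0.013], [-1.0, -0.001, -0.0]]
force: [0.4, -2.9, 0.7]
width: 0.0002
[0.56861286 0.05601411 0.33611271] [ 0.42184581 -2.87679147  0.69434101]
```

View pics/wrist3.png

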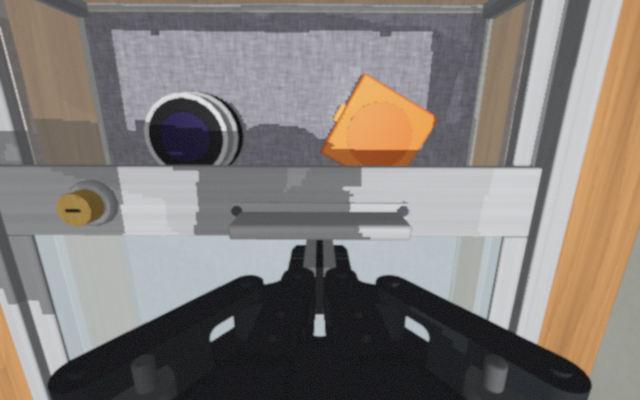

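The force is −2.9 N, so the tips are on the pull and the door is moving.

```bash
python3 -m handwheel '{"xyz":[[0,5,0],[0,13,0],[0,22,0],[0,31,0],[0,40,0],[0,49,0],[0,56,0],[0,60,0]],"spin":[0,0,0,0,0,0,0,0],"grip":[1,1,1,1,1,1,1,1]}'; python3 - <<'E'
from h import *
print(ctrl.sense()['eef_pos'],ctrl.sense()['force'])
snap('wrist','wrist4.png')
E
```

```text
time_s: 4.35
eef_pos: [0.5676, 0.1176, 0.3361]
tool_rot: [[-0.0, -0.014, 1.0], [-0.0, 1.0, 0.014], [-1.0, -0.0, -0.0]]
force: [1.0, -1.8, 1.0]
width: -0.0003
[0.5676429  0.11763819 0.33609361] [ 0.96576447 -1.77616655  0.97206366]
```

View pics/wrist4.png

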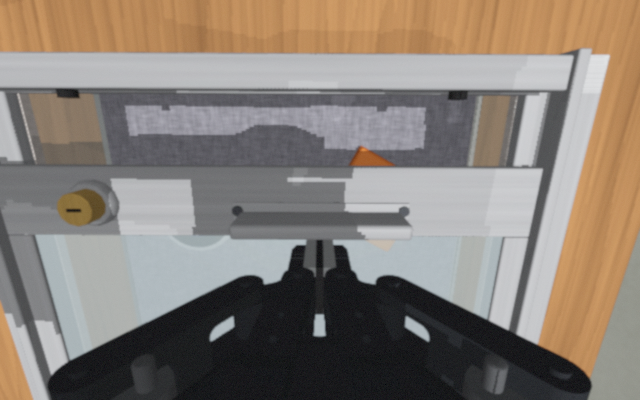

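```bash
python3 -c "
from h import *
for z in(.154,.15,.146):print([cast('wrist4.png',320,v,z)[1].round(4) for v in(91,97)],cast('wrist4.png',320,167,.15)[1].round(4))"; python3 -m handwheel '{"xyz":[[0,4,0],[0,9,0],[0,14,0],[0,19,0],[0,23,0],[0,26,0],[0,28,0],[0,30,0]],"spin":[0,0,0,0,0,0,0,0],"grip":[1,1,1,1,1,1,1,1]}'; python3 - <<'E'
from h import *
print(ctrl.sense()['eef_pos'],ctrl.sense()['force'])
snap('wrist','wrist5.png')
E
```

```text
[np.float64(0.1985), np.float64(0.1957)] 0.1604
[np.float64(0.1988), np.float64(0.196)] 0.1604
[np.float64(0.1992), np.float64(0.1963)] 0.1604
time_s: 5.2
eef_pos: [0.5671, 0.148, 0.3361]
tool_rot: [[-0.001, -0.014, 1.0], [0.0, 1.0, 0.014], [-1.0, 0.0, -0.001]]
force: [1.3, -2.0, -1.3]
width: -0.0003
[0.56711366 0.14803724 0.33606774] [ 1.25448197 -1.98208285 -1.29331259]
```

View pics/wrist5.png

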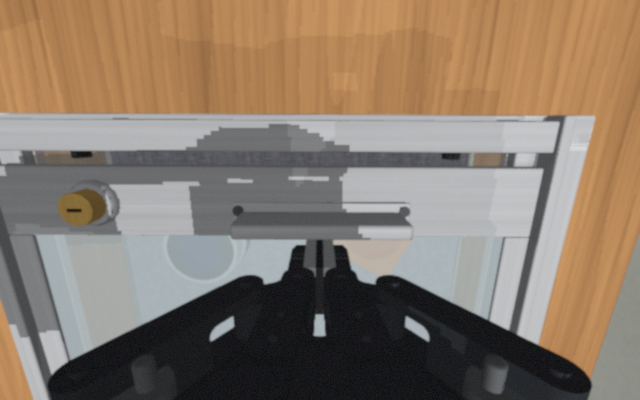

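About 5–8 mm of gap is left (bumpers at v≈155, rail edge at v≈166). I'll creep in at 1 mm per row.

```bash
python3 -m handwheel '{"xyz":[[0,1,0],[0,2,0],[0,3,0],[0,4,0],[0,5,0]],"spin":[0,0,0,0,0],"grip":[1,1,1,1,1]}'
```

```text
time_s: 5.75
eef_pos: [0.567, 0.1533, 0.336]
tool_rot: [[-0.001, -0.014, 1.0], [0.001, 1.0, 0.014], [-1.0, 0.001, -0.001]]
force: [1.2, -2.9, -1.0]
width: -0.0001
```

```bash
python3 -m handwheel '{"xyz":[[0,1,0],[0,2,0],[0,2.5,0]],"spin":[0,0,0],"grip":[1,1,1]}'
```

```text
time_s: 6.05
eef_pos: [0.5671, 0.1545, 0.3361]
tool_rot: [[-0.001, -0.013, 1.0], [-0.004, 1.0, 0.013], [-1.0, -0.004, -0.001]]
force: [-0.1, -15.2, 0.7]
width: 0.0003
```

```bash
python3 -m handwheel '{"xyz":[[0,0.5,0],[0,0.5,0]],"spin":[0,0],"grip":[1,1]}'; python3 - <<'E'
from h import *
print(ctrl.sense()['eef_pos'],ctrl.sense()['force'])
snap('wrist','wrist6.png')
E
```

```text
time_s: 6.25
eef_pos: [0.5671, 0.1546, 0.3361]
tool_rot: [[-0.001, -0.013, 1.0], [-0.005, 1.0, 0.013], [-1.0, -0.005, -0.001]]
force: [0.5, -5.8, 0.8]
width: 0.0001
[0.56711292 0.15456244 0.33610956] [ 0.47902088 -5.79318388  0.79608016]
```

View pics/wrist6.png

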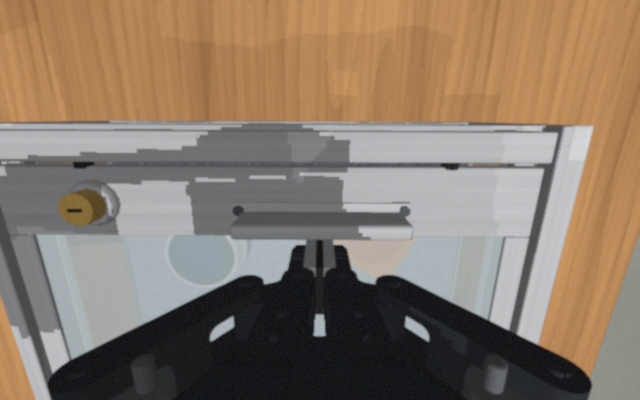

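The door is against the bumpers: 15 N against the stop and the door did not move further. I'll back off, lift, and find the plunger again.

```bash
python3 -m handwheel '{"xyz":[[0,-4,0],[0,-9,0],[-15,-9,-5],[-40,-9,-30],[-60,-9,-60],[-65,-9,-90],[-65,-9,-90],[-65,-9,-90]],"spin":[0,0,0,0,0,0,0,0],"grip":[1,1,1,1,1,1,1,1]}'; python3 - <<'E'
from h import *
print(ctrl.sense()['eef_pos'],ctrl.sense()['force'])
snap('wrist','wrist7.png');snap('top','top7.png');f='wrist7.png'
im=cv2.imread('pics/'+f);h=cv2.cvtColor(im,cv2.COLOR_BGR2HSV)
m=cv2.inRange(h,(12,110,60),(35,255,255));n,l,st,c=cv2.connectedComponentsWithStats(m)
for i in range(1,n):
    if 100<st[i,4]<4000: print(st[i],c[i],cast(f,*c[i],.164))
E
```

```text
time_s: 7.1
eef_pos: [0.477, 0.1449, 0.4024]
tool_rot: [[0.001, -0.013, 1.0], [-0.005, 1.0, 0.013], [-1.0, -0.005, 0.0]]
force: [-0.2, 0.3, -0.5]
width: 0.0003
[0.47697119 0.14489869 0.40242113] [-0.17865097  0.27847398 -0.54360236]
[261 158  24  24 453] [272.52538631 169.48344371] [0.44345063 0.17594967 0.164     ]
```

View pics/wrist7.png

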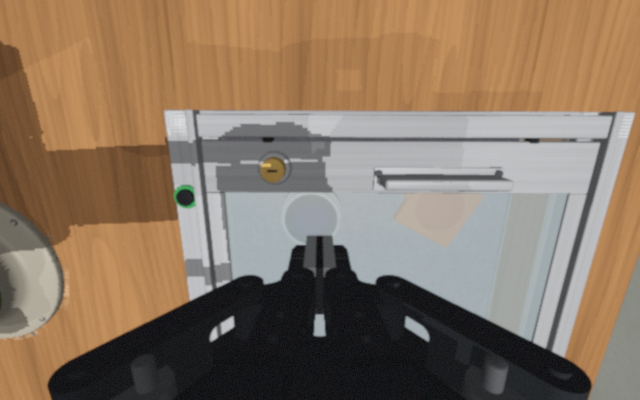

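View pics/top7.png

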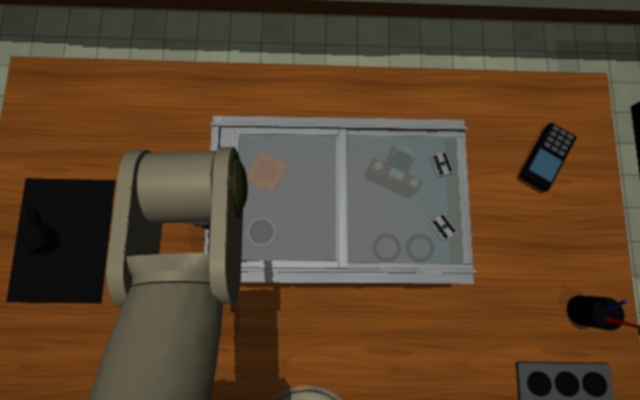

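Plunger at (272,169), which is world (0.4437, 0.176), as expected from the distance the door moved. I'll go above it and stop short.

```bash
python3 -m handwheel '{"xyz":[[0,12,-12],[0,25,-25],[0,32,-33],[12,32,-33],[28,32,-33],[42,32,-33],[48,32,-33],[48,32,-33]],"spin":[0,0,0,0,0,0,0,0],"grip":[1,1,1,1,1,1,1,1]}'; python3 - <<'E'
from h import *
s=ctrl.sense();print(s['eef_pos'],s['force'],'tip',s['eef_pos']+.173*s['tool_rot'][:,0])
snap('wrist','wrist8.png');snap('scene','scene8.png')
cv2.imwrite('pics/s8z.png',cv2.resize(cv2.imread('pics/scene8.png')[80:200,320:460],None,fx=4.5,fy=4.5,interpolation=cv2.INTER_CUBIC))
E
```

```text
time_s: 8.0
eef_pos: [0.4441, 0.1765, 0.3528]
tool_rot: [[-0.002, -0.014, 1.0], [-0.005, 1.0, 0.014], [-1.0, -0.005, -0.003]]
force: [0.3, -0.5, -0.8]
width: 0.0001
[0.44410829 0.17646053 0.35284398] [ 0.31491126 -0.54005959 -0.80531082] tip [0.44368525 0.17553731 0.17984696]
```

View pics/wrist8.png

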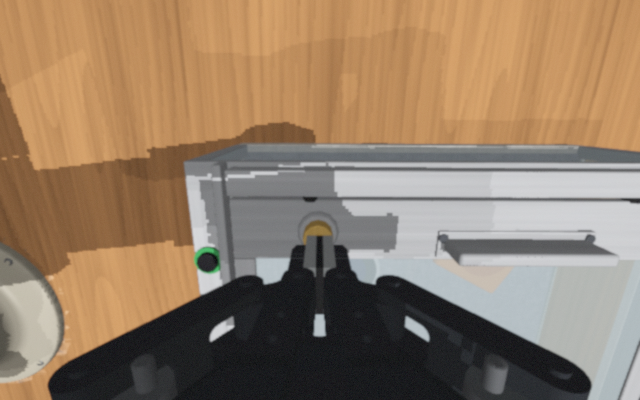

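View pics/s8z.png

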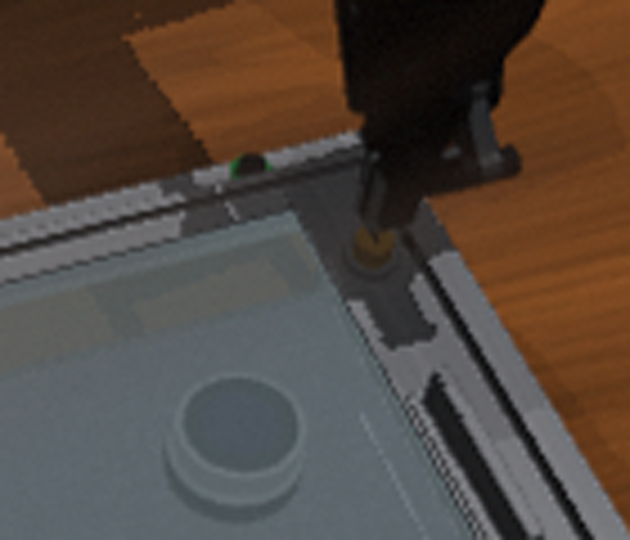

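The tips are centred over the plunger, which shows at (318,230) with about 15 mm of air between. I'll press slowly and watch the force.

```bash
python3 -m handwheel '{"xyz":[[5,0,0],[10,0,0],[13,0,0],[15,0,0],[17,0,0],[19,0,0],[20.5,0,0],[20.5,0,0]],"spin":[0,0,0,0,0,0,0,0],"grip":[1,1,1,1,1,1,1,1]}'
```

```text
time_s: 8.9
eef_pos: [0.4444, 0.1762, 0.3333]
tool_rot: [[-0.0, -0.013, 1.0], [-0.005, 1.0, 0.013], [-1.0, -0.005, -0.0]]
force: [-1.4, -0.2, 2.6]
width: -0.0003
```

```bash
python3 -m handwheel '{"xyz":[[1,0,0],[2,0,0],[3,0,0],[3,0,0]],"spin":[0,0,0,0],"grip":[1,1,1,1]}'
```

```text
time_s: 9.3
eef_pos: [0.4443, 0.1762, 0.3304]
tool_rot: [[-0.0, -0.013, 1.0], [-0.005, 1.0, 0.013], [-1.0, -0.005, -0.0]]
force: [-2.7, -0.4, 5.8]
width: -0.0002
```

```bash
python3 -m handwheel '{"xyz":[[0.5,0,0],[1,0,0],[1.5,0,0]],"spin":[0,0,0],"grip":[1,1,1]}'
```

```text
time_s: 9.6
eef_pos: [0.4442, 0.1762, 0.3302]
tool_rot: [[0.001, -0.014, 1.0], [-0.005, 1.0, 0.014], [-1.0, -0.005, 0.001]]
force: [-7.4, -1.9, 22.6]
width: 0.0002
```

The plunger has bottomed: 22.6 N with no more travel at tip z≈0.157. I'll hold, then draw back.

```bash
python3 -m handwheel '{"xyz":[[0,0,0],[0,0,0],[-5,0,0],[-20,0,0],[-45,0,0],[-75,-30,0],[-90,-65,0],[-95,-80,0]],"spin":[0,0,0,0,0,0,0,0],"grip":[1,1,1,1,1,1,1,1]}'; python3 - <<'E'
from h import *
s=ctrl.sense();print(s['eef_pos'],s['force'])
snap('wrist','wrist9.png');snap('scene','scene9.png')
cv2.imwrite('pics/s9z.png',cv2.resize(cv2.imread('pics/scene9.png')[90:260,310:500],None,fx=3.4,fy=3.4,interpolation=cv2.INTER_CUBIC))
E
```

```text
time_s: 10.4
eef_pos: [0.4453, 0.0949, 0.4272]
tool_rot: [[0.004, -0.012, 1.0], [-0.006, 1.0, 0.012], [-1.0, -0.006, 0.004]]
force: [0.1, -0.0, -0.7]
width: -0.0001
[0.44528482 0.09493431 0.42723567] [ 0.1328495  -0.04750345 -0.70316857]
```

View pics/wrist9.png

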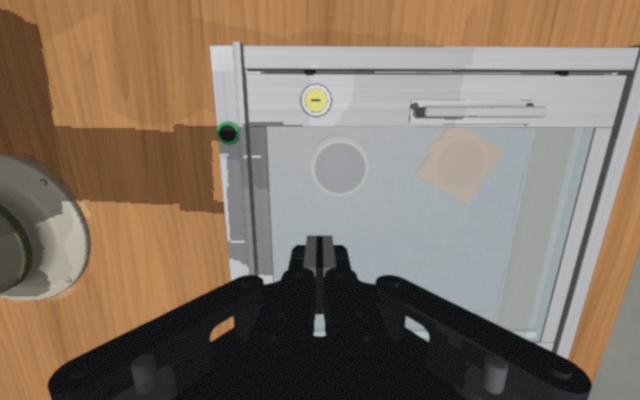

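View pics/s9z.png

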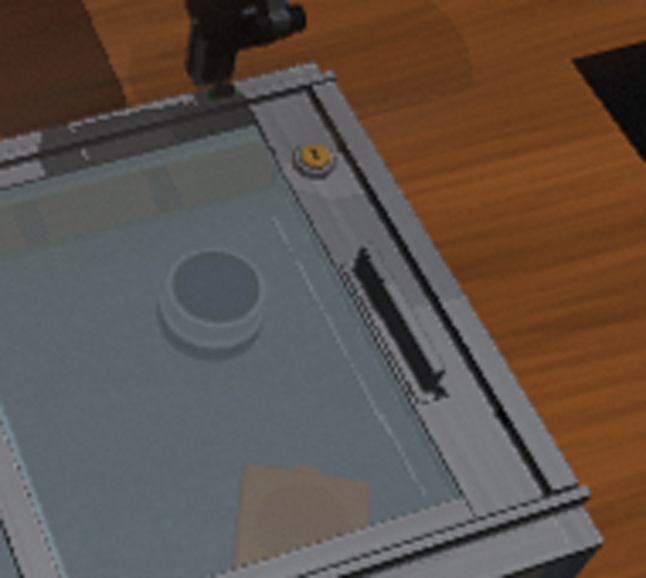

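The plunger at (316,100) is down near the barrel, the rail sits against the bumpers at v≈72, and the arm is clear. Handing in.

```bash
python3 -m handwheel '{"xyz":[[0,0,0],[0,0,0]],"spin":[0,0],"grip":[1,1]}'; python3 -c "
from station import ctrl
print(ctrl.job_done())"
```

```text
time_s: 10.7
eef_pos: [0.4454, 0.0959, 0.4258]
tool_rot: [[0.002, -0.011, 1.0], [-0.005, 1.0, 0.011], [-1.0, -0.005, 0.002]]
force: [-0.5, 0.6, -0.0]
width: -0.0003
the job is handed in; nothing more can be done
None
```

The display case is shut and locked, and I handed the job in at about 10.7 s; the hand-in gave no verdict.

- **Door:** I pushed it by the pull with closed fingertips. At the stop the reading rose to about 15 N and the door did not move further. The last picture shows the rail against the bumpers.
- **Lock:** I pressed the plunger until it bottomed, with the tips at about 157 mm and 22.6 N. The last pictures show it sitting low in its barrel.
- **Drawing back:** The fingertips ended about 75 mm above the pull's top edge, with the force reading near zero.
- **Light switch and loose items:** I kept clear of the glass and the switch, and saw no sign of either being touched. The lens, filter case and plates looked undisturbed in the pictures, but I did not measure their positions at the end. The plates were last in view just after the door was shut.

No check failed, and position estimates from the different views agreed to within about 2 mm.

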